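# Fit the trimming chuck to the tabletop wheel

## Task

Mount the trimming chuck on the small electric wheel: set its bore over the spindle nose, then turn it under light pressure until its drive hole drops over the drive pin, and leave it fully home, flat on the wheel head. Be gentle with the wheel's bearing, do not lean on it or drop the chuck, and leave the other pots and tools alone.

Things in the scene. Friction and masses are not known exactly. Their poses are not given: they have to be found in the camera images.
- chuck: loose trimming chuck, about 0.3 kg: a round plywood bat, 140 mm across, 15 mm thick, with an upright round beech post in its middle, 50 mm across, from the bat's top to 67 mm above its underside, under a black rubber pad (top at 76.5 mm). Take it round the post. Origin: centre of the bat's underside, z up. Bore for the spindle on its axis, in the underside: 18 mm across, 15 mm deep.
- drive_hole (a point): the chuck's drive hole, at the bat's underside: a round hole right through the bat, 10 mm across, 38 mm from the chuck's axis towards the chuck's own -x, beside the post and seen from above. Axes as the chuck's.
- wheel: small electric tabletop wheel, fixed to the table: round white housing 200 mm across; a control pod at its front, the wheel's own -x, reaches 139 mm from the axis. Origin on the axis at the table top, z up. The round aluminium head on top, 150 mm across, can turn on the axis but is stiff (about 0.35 N m); its angle is not measured.
- head_face (a point): centre of the wheel head's flat upper face, 94 mm above the table; axes as the wheel housing's. From the face rise the steel spindle nose on the axis (16 mm across, 14 mm high, its top 5 mm tapering to 8 mm) and a steel drive pin, 8 mm across, 7 mm high, 38 mm from the axis, somewhere within 0.75 rad (about 43 degrees) either side of the wheel's own -x.
- clay_pot: bystander: leather-hard grey cup, 101 mm across and 101 mm high, standing rim down on the head (113 mm above the table, 210 mm across) of a fixed banding wheel between the chuck and the electric wheel, so that its top is 214 mm above the table; origin at the centre of its underside
- pinch_cup: bystander: small speckled grey cup, 62 mm across and 60 mm high; origin at the centre of its underside
- ribbon_tool: bystander: double-ended ribbon tool lying flat, 181 mm long along its own y, 16 mm thick; origin under its middle

How it is judged:
By the outcome, as a careful person would: the job done as asked, in the order asked, and still so for the second after the job is handed in, with the robot touching nothing.
It also fails if it takes over 72 s, if anything falls off the work surface, if the arm or the gripper's body presses on something with over 40 N, if the wrist force passes 120 N, or if a joint passes its speed limit or range.

## Robot

A 7-joint arm with a two-finger parallel gripper is mounted at the origin on a cart in front of the work surface, level with it; the furniture and walls round the work are solid. World frame = base frame: x ahead of the robot, y to its left, z up, the work surface at z = 0. Lengths are in m, angles in degrees, forces in N, time in s.
With the tool pointing down it reaches from about 0.425 to 0.875 m from the base axis. Payload 4.7 kg.
Tool frame: the origin (TCP) lies midway between the tips of the shut fingers; the grasp point (between the pads) lies behind it (ctrl.grasp_offset is the y of the grasp point in the tool frame, in m); y points along the fingers, x is the direction in which the jaws open and shut, and the axes are right-handed (so a half turn about y gives the same grasp; the last joint's range is limited). The gripper opens to 85 mm and grips with 20 to 120 N. Pads are 22 mm wide; open, the fingers measure 114 mm over their backs; the gripper's body (76 mm by 85 mm) begins 54 mm behind the grasp point. The pads swing forward as they close: fully open they stand 13 mm farther back than shut.
Start: joints at [69.047, 18.392, -4.016, 83.108, 1.295, 78.541, -3.26], TCP at [0.241, -0.604, 0.231] pointing down, gripper open.
Joint ranges: [-163.93, 163.93], [-17.29, 119.83], [-79.2, 71.16], [3.27, 140.29], [-89.18, 269.18], [5.43, 117.66], [-154.24, 154.24]. Speed limits (degrees/s): [147.25, 147.25, 180, 180, 180, 180, 180].

## Interface

Orientations are given as [roll, pitch, yaw] about the fixed x, y, z axes, in that order (R = Rz(yaw) Ry(pitch) Rx(roll)).
In Python, from rig import ctrl gives the robot as it stands.
- The arm moves only by the tool drive_tool, never from a script. Its argument "commands" is a list of rows, each an object of numbers: "x", "y", "z": the shift along the world's x, y, z in mm; "ax", "ay", "az": the turn, a rotation vector about the world's x, y, z in degrees. A call has 1 to 10 rows; each row is the pose to reach, as a shift and turn from the pose commanded when the call began; what a row does not reach only later rows make up. A row lasts 1/12 s, in which the tool goes at most 41.7 mm and 7.16 degrees, less where a joint would pass 70% of its speed; a pose out of reach is approached as far as the arm can. A call with a gripper value outside its range is refused whole. "fingers" is the finger opening in mm, from 0 to 85.4, set as the call begins (left out, the last holds). The fingers move at their own pace and stop on an object; "force" is the grip in N (left out, the last holds). Time passes only in rows, so rows that repeat a pose let the fingers close. It gives the time, the measured TCP pose, the force and the opening at its end, in the units of the state.
- ctrl.observe(): the state, without advancing time (a new reading comes with each control period).
- ctrl.get_image(name): name is "scene" or "top" or "wrist"; returns a dict with "color" (420x560x3 uint8, blue, green, red), "depth" (420x560 float32, m along the optical axis (not along the pixel's ray), 0 where there is no reading), "intrinsics" (3x3 intrinsics, pixels), "k1" (the pictures are not rectified: a ray, as slopes to the right and down, at radius r is drawn at 1 + k1 r^2 times it, then the intrinsics apply), "rvec" (rotation vector, rad) and "tvec" (3), from world to camera coordinates, as OpenCV has them; the wrist camera has in their place "tool_from_camera" (4x4, takes a point from camera to tool coordinates, whose origin is the TCP and whose axes are the tool frame's). Camera axes: x right, y down, z forward; pixel columns grow to the right and rows downward; lengths in m; the calibration is good to about 2 mm. A picture is of the moment at which its call begins: read the wrist's pose just before it.
- ctrl.close_job(): hands the job in, once; it reports no verdict.
The state is a dict: "clock": time; "joint_positions": joint angles; "qvel": joint speeds; "joint_efforts": joint torques, N m; "tool_pos": TCP position; "orientation": TCP orientation; "contact_force": force on the tool from outside, world axes, zero at the start; "torque": the same for the moment, N m; "gripper_width": finger opening in m.
Only numpy, scipy, OpenCV 4.12 (cv2) and the standard library are available. Lean on these libraries where they do the work, as an engineer would, in place of code of your own. Each camera call takes 0.05 s, during which the arm holds its last target. There are 200 camera calls.

## Working session

There is one attempt and no reset: what is moved stays moved. The work goes in short steps, Python scripts to look and compute and a tool call to move; the robot and the scene stay as the last step left them, time stands still between calls to the robot, and variables do not carry over. Pictures are saved under pics/ and viewed, about 8 in all and at most 12, crops included, and the job is handed in when it is done.

Besides the shell and the picture viewer there is one more tool, called as name(argument=value, ...), one argument or row to a line, values as JSON. drive_tool: Moves the arm, as the interface text tells. Its arguments: {"type":"object","properties":{"commands":{"type":"array","items":{"type":"object","properties":{"x":{"type":"number"},"y":{"type":"number"},"z":{"type":"number"},"ax":{"type":"number"},"ay":{"type":"number"},"az":{"type":"number"}}}},"fingers":{"type":"number"},"force":{"type":"number"}},"required":["commands"]}

```bash
mkdir -p pics && cat > h.py <<'E'
import numpy as np, cv2
from rig import ctrl
from scipy.spatial.transform import Rotation as R
def tool():
    s=ctrl.observe(); T=np.eye(4); T[:3,:3]=R.from_euler('xyz',s['orientation'],degrees=True).as_matrix(); T[:3,3]=s['tool_pos']; return T
def grab(n,f):
    T=tool(); im=ctrl.get_image(n)
    if n=='wrist': W=T@im['tool_from_camera']
    else:
        C=np.eye(4); C[:3,:3]=cv2.Rodrigues(np.array(im['rvec'],float))[0]; C[:3,3]=np.ravel(im['tvec']); W=np.linalg.inv(C)
    cv2.imwrite('pics/%s.png'%f,im['color']); np.savez('pics/%s.npz'%f,W=W,depth=im['depth'],K=im['intrinsics'],k1=im['k1'],color=im['color'])
    return im
def ray(d,uv):
    uv=np.atleast_2d(np.array(uv,float)).reshape(-1,1,2); D=np.array([float(d['k1']),0,0,0])
    p=cv2.undistortPoints(uv,np.array(d['K']),D,R=None).reshape(-1,2)
    return np.c_[p,np.ones(len(p))]
def at_z(f,uv,z):
    d=np.load('pics/%s.npz'%f); r=ray(d,uv)@d['W'][:3,:3].T; o=d['W'][:3,3]
    return o+r*((z-o[2])/r[:,2])[:,None]
def cloud(f):
    d=np.load('pics/%s.npz'%f); h,w=d['depth'].shape
    v,u=np.mgrid[:h,:w]; r=ray(d,np.c_[u.ravel(),v.ravel()])
    P=(r*d['depth'].ravel()[:,None])@d['W'][:3,:3].T+d['W'][:3,3]
    P[d['depth'].ravel()==0]=np.nan
    return P.reshape(h,w,3)
E
python3 - <<'E'
from h import *
print(ctrl.observe(), ctrl.grasp_offset)
a=grab('top','top0')['color']; b=grab('scene','scene0')['color']
P=cloud('top0')
for lo,hi in ((.06,.09),(.09,.1),(.105,.12),(.19,.23)):
    m=(P[...,2]>lo)&(P[...,2]<hi); n,l,st,c=cv2.connectedComponentsWithStats(m.astype('uint8'))
    for i in range(1,n):
        if st[i,4]>80: q=P[l==i]; print(lo,st[i],q.min(0).round(3),q.max(0).round(3),np.median(q,0).round(3))
E
```

```text
{'clock': 0.0, 'joint_positions': array([69.04728785, 18.44004305, -4.01503863, 83.1748246 ,  1.29581138,
       78.54028558, -3.25928819]), 'qvel': array([-0.03292382, -0.02743073, -0.04356906,  0.16736187, -0.03698352,
        0.09208661, -0.00373903]), 'joint_efforts': array([ 6.20883748e-04, -4.93581998e+01, -3.81790772e-01, -3.14328218e+01,
        1.29983464e-02,  1.15037832e-02, -1.90205918e-05]), 'tool_pos': array([ 0.24071976, -0.60320816,  0.23021296]), 'orientation': array([-90.00666496,   0.10986758, -68.23714018]), 'contact_force': array([-0.66080734, -0.75767018,  0.22445149]), 'torque': array([-0.03676471,  0.02011388, -0.00963693]), 'gripper_width': 0.08568964103809934} -0.0187
0.06 [   0   17  529   19 2271] [ 1.152 -0.811  0.06 ] [1.165 1.009 0.09 ] [1.159 0.082 0.075]
0.06 [504  49  24  26 150] [ 1.004 -0.778  0.06 ] [ 1.086 -0.713  0.09 ] [ 1.029 -0.731  0.076]
0.06 [ 31  53  16  70 279] [0.824 0.812 0.06 ] [1.062 0.832 0.09 ] [0.944 0.817 0.075]
0.06 [401  52  48  47 448] [ 0.903 -0.503  0.06 ] [ 1.062 -0.344  0.087] [ 0.993 -0.431  0.074]
0.06 [184  99  20  18 1
[... 1507 characters left out ...]
0.12 ] [1.158 0.902 0.113]
0.105 [512  46  18  23  90] [ 1.009 -0.774  0.105] [ 1.084 -0.72   0.12 ] [ 1.031 -0.733  0.113]
0.105 [ 31  49  11  64 139] [0.848 0.812 0.105] [1.067 0.822 0.12 ] [0.954 0.817 0.112]
0.105 [ 295  200   72   72 2547] [ 0.364 -0.217  0.105] [ 0.571 -0.01   0.12 ] [ 0.46  -0.116  0.113]
0.19 [   0    0  560   20 2847] [ 1.145 -0.867  0.19 ] [1.167 0.946 0.23 ] [ 1.158 -0.065  0.206]
0.19 [523  35  17  16 117] [ 1.025 -0.764  0.19 ] [ 1.077 -0.716  0.23 ] [ 1.048 -0.73   0.21 ]
0.19 [   0   36   31   72 1813] [0.838 0.809 0.19 ] [1.066 0.915 0.226] [0.956 0.848 0.214]
0.19 [ 314  214   37   36 1025] [ 0.423 -0.157  0.19 ] [ 0.518 -0.058  0.223] [ 0.471 -0.106  0.212]
```

```bash
python3 - <<'E'
from h import *
a=cv2.imread('pics/top0.png')[90:350,150:560]
cv2.imwrite('pics/v1.png',cv2.resize(a,None,fx=1.95,fy=1.95,interpolation=cv2.INTER_CUBIC))
E
```

```text
(no output)
```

View pics/v1.png

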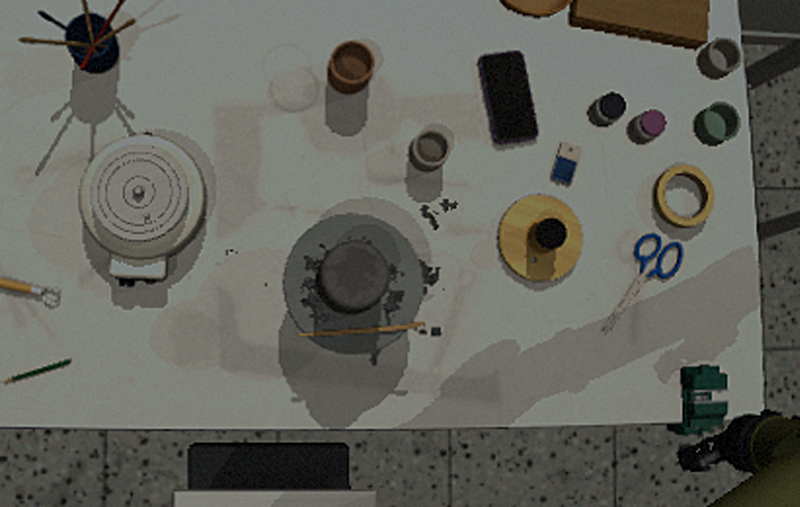

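View pics/scene0.png

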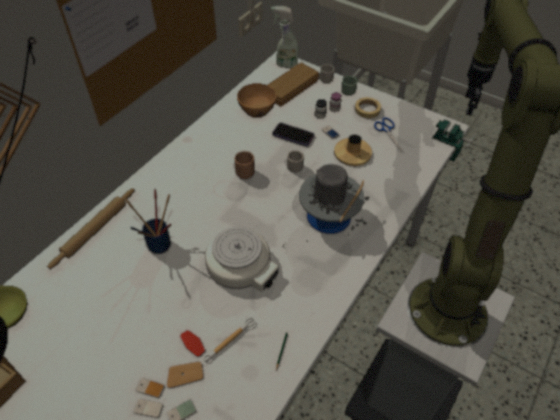

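drive_tool(
  commands=[
    {"x":35,"y":20,"z":10},
    {"x":70,"y":40,"z":20},
    {"x":105,"y":60,"z":30},
    {"x":140,"y":80,"z":40},
    {"x":175,"y":100,"z":50},
    {"x":210,"y":120,"z":60},
    {"x":245,"y":140,"z":70},
    {"x":270,"y":158,"z":70},
    {"x":270,"y":170,"z":70},
    {"x":270,"y":170,"z":70},
  ],
)

```text
$.commands[0]: bad value
```

```bash
python3 - <<'E'
from h import *
s=ctrl.observe(); print(s['clock'],s['tool_pos'],s['orientation'],s['joint_positions'].round(1))
im=grab('wrist','w1'); print(im['tool_from_camera'].round(3), im['intrinsics'])
cv2.imwrite('pics/v2.png',cv2.resize(im['color'],None,fx=1.4,fy=1.4))
E
```

```text
0.1 [ 0.24078806 -0.60322653  0.23031388] [-90.00348676   0.09923291 -68.23316436] [69.  18.4 -4.  83.2  1.3 78.5 -3.3]
[[ 1.    -0.    -0.001  0.   ]
 [ 0.001 -0.281  0.96  -0.144]
 [-0.    -0.96  -0.281  0.071]
 [ 0.     0.     0.     1.   ]] [[306.94325404   0.         280.55375708]
 [  0.         306.94325404 208.87799815]
 [  0.           0.           1.        ]]
```

View pics/v2.png

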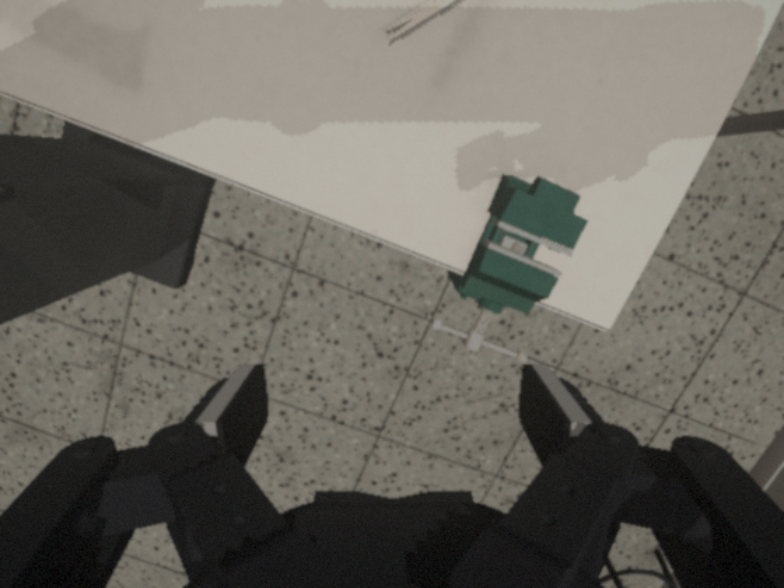

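drive_tool(
  commands=[
    {"x":35,"y":20,"z":10,"ax":0,"ay":0,"az":0},
    {"x":70,"y":40,"z":20,"ax":0,"ay":0,"az":0},
    {"x":105,"y":60,"z":30,"ax":0,"ay":0,"az":0},
    {"x":140,"y":80,"z":40,"ax":0,"ay":0,"az":0},
    {"x":175,"y":100,"z":50,"ax":0,"ay":0,"az":0},
    {"x":205,"y":120,"z":60,"ax":0,"ay":0,"az":0},
    {"x":235,"y":140,"z":70,"ax":0,"ay":0,"az":0},
    {"x":255,"y":158,"z":70,"ax":0,"ay":0,"az":0},
    {"x":260,"y":170,"z":70,"ax":0,"ay":0,"az":0},
    {"x":260,"y":170,"z":70,"ax":0,"ay":0,"az":0},
  ],
)

```text
clock: 0.98
tool_pos: [0.5038, -0.4293, 0.301]
orientation: [-89.9, 0.1, -67.8]
contact_force: [0.8, -0.3, 0.3]
gripper_width: 0.0853
```

```bash
python3 - <<'E'
from h import *
s=ctrl.observe(); print(s['clock'],s['tool_pos'],s['orientation'],s['joint_positions'].round(1))
im=grab('wrist','w1')
cv2.imwrite('pics/v3.png',cv2.resize(im['color'],None,fx=1.4,fy=1.4))
P=cloud('w1')
for lo,hi in ((.01,.02),(.065,.09)):
    m=(P[...,2]>lo)&(P[...,2]<hi)&(np.hypot(P[...,0]-.54,P[...,1]+.43)<.12)
    n,l,st,c=cv2.connectedComponentsWithStats(m.astype('uint8'))
    for i in range(1,n):
        if st[i,4]>200: q=P[l==i]; print(lo,st[i],q.min(0).round(4),q.max(0).round(4),np.median(q,0).round(4), cv2.minEnclosingCircle(q[:,:2].astype('float32')))
E
```

```text
0.9833 [ 0.50383568 -0.42927629  0.30098992] [-89.91354544   0.11750972 -67.83512725] [ 47.6  19.3 -12.7  74.5   4.   86.8 -32.4]
0.01 [ 244   88  102  103 6822] [ 0.4804 -0.4996  0.0126] [ 0.6203 -0.3599  0.02  ] [ 0.5566 -0.4266  0.0162] ((0.5499770045280457, -0.4299360513687134), 0.07049044966697693)
0.065 [ 276  124   41   41 1324] [ 0.526  -0.4544  0.066 ] [ 0.574  -0.4054  0.0793] [ 0.5505 -0.4294  0.0764] ((0.5501272082328796, -0.42978987097740173), 0.02475837618112564)
```

View pics/v3.png

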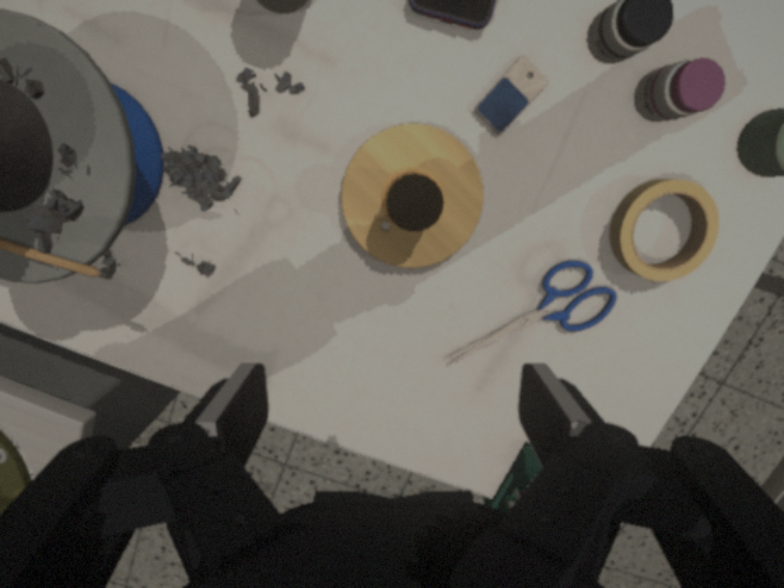

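```bash
python3 - <<'E'
from h import *
p=at_z('w1',[[385/1.4,226/1.4]],.013)[0]; d=p[:2]-[.550,-.430]; print(p,np.hypot(*d),np.degrees(np.arctan2(d[1],d[0])))
im=cv2.imread('pics/w1.png')[140:190,245:345]
cv2.imwrite('pics/v4.png',cv2.resize(im,None,fx=7,fy=7,interpolation=cv2.INTER_CUBIC))
# top view pin
q=at_z('top0',[[150+148/1.95,90+217/1.95],[150+138/1.95,90+192/1.95]],.103); print(q)
E
```

```text
[ 0.51409896 -0.41596401  0.013     ] 0.03854729180802865 158.64631869477478
[[0.56683422 0.19265651 0.103     ]
 [0.60490899 0.20850441 0.103     ]]
```

View pics/v4.png

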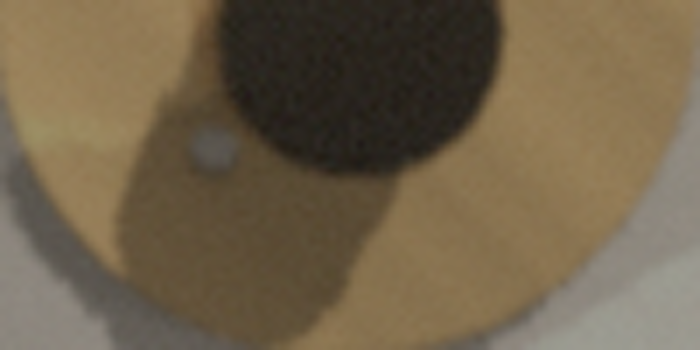

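drive_tool(
  commands=[
    {"x":5,"y":41,"z":0,"ax":0,"ay":0,"az":3},
    {"x":10,"y":82,"z":0,"ax":0,"ay":0,"az":7},
    {"x":15,"y":123,"z":0,"ax":0,"ay":0,"az":12},
    {"x":20,"y":164,"z":0,"ax":0,"ay":0,"az":18},
    {"x":25,"y":205,"z":0,"ax":0,"ay":0,"az":24},
    {"x":30,"y":246,"z":0,"ax":0,"ay":0,"az":30},
    {"x":35,"y":287,"z":0,"ax":0,"ay":0,"az":36},
    {"x":40,"y":328,"z":0,"ax":0,"ay":0,"az":42},
    {"x":45,"y":369,"z":0,"ax":0,"ay":0,"az":48},
    {"x":50,"y":410,"z":0,"ax":0,"ay":0,"az":50},
  ],
)

```text
clock: 1.87
tool_pos: [0.5503, -0.0255, 0.3012]
orientation: [-90.1, -0.0, -18.3]
contact_force: [0.8, -0.0, 0.5]
gripper_width: 0.0852
```

drive_tool(
  commands=[
    {"x":0,"y":40,"z":0,"ax":0,"ay":0,"az":6},
    {"x":0,"y":80,"z":0,"ax":0,"ay":0,"az":12},
    {"x":0,"y":120,"z":0,"ax":0,"ay":0,"az":18},
    {"x":0,"y":155,"z":0,"ax":0,"ay":0,"az":20},
    {"x":0,"y":185,"z":-15,"ax":0,"ay":0,"az":20},
    {"x":0,"y":205,"z":-30,"ax":0,"ay":0,"az":20},
    {"x":0,"y":215,"z":-40,"ax":0,"ay":0,"az":20},
    {"x":0,"y":215,"z":-40,"ax":0,"ay":0,"az":20},
    {"x":0,"y":215,"z":-40,"ax":0,"ay":0,"az":20},
  ],
)

```text
clock: 2.62
tool_pos: [0.5514, 0.1884, 0.2606]
orientation: [-90.1, 0.1, 1.6]
contact_force: [0.5, 0.1, -0.1]
gripper_width: 0.0855
```

```bash
python3 - <<'E'
from h import *
s=ctrl.observe(); print(s['clock'],s['tool_pos'],s['orientation'],s['joint_positions'].round(1))
im=grab('wrist','w2')
P=cloud('w2')
def comp(lo,hi,r,mn):
    m=(P[...,2]>lo)&(P[...,2]<hi)&(np.hypot(P[...,0]-.607,P[...,1]-.209)<r)
    n,l,st,c=cv2.connectedComponentsWithStats(m.astype('uint8'))
    for i in range(1,n):
        if st[i,4]>mn: q=P[l==i]; print(lo,st[i],q.min(0).round(4),q.max(0).round(4),np.median(q,0).round(4), cv2.minEnclosingCircle(q[:,:2].astype('float32')))
comp(.09,.098,.1,300); comp(.0985,.12,.06,5)
u=np.argwhere((P[...,2]>.09)&(np.hypot(P[...,0]-.607,P[...,1]-.209)<.05)); a=u.min(0);b=u.max(0); print(a,b)
cv2.imwrite('pics/v5.png',cv2.resize(im['color'][a[0]:b[0],a[1]:b[1]],None,fx=5,fy=5,interpolation=cv2.INTER_CUBIC))
E
```

```text
2.6167 [0.55139451 0.18840069 0.2606184 ] [-9.01155850e+01  8.03918741e-02  1.60500015e+00] [ 14.   13.4 -41.6  89.3   9.   80.9 -26.7]
0.09 [  265    96   146   145 16202] [0.5342 0.1344 0.0919] [0.6833 0.283  0.0979] [0.6075 0.2145 0.0951] ((0.6086863279342651, 0.20902395248413086), 0.0752493292093277)
0.0985 [331 167  17  15 202] [0.6005 0.2017 0.0991] [0.6162 0.2159 0.1103] [0.607  0.2097 0.107 ] ((0.6082863211631775, 0.2092035412788391), 0.007977675646543503)
0.0985 [299 181   8   8  52] [0.569  0.1931 0.0995] [0.5763 0.2003 0.1035] [0.5722 0.1966 0.1018] ((0.5726974010467529, 0.1959073543548584), 0.0039018725510686636)
[122 288] [419 559]
```

View pics/v5.png

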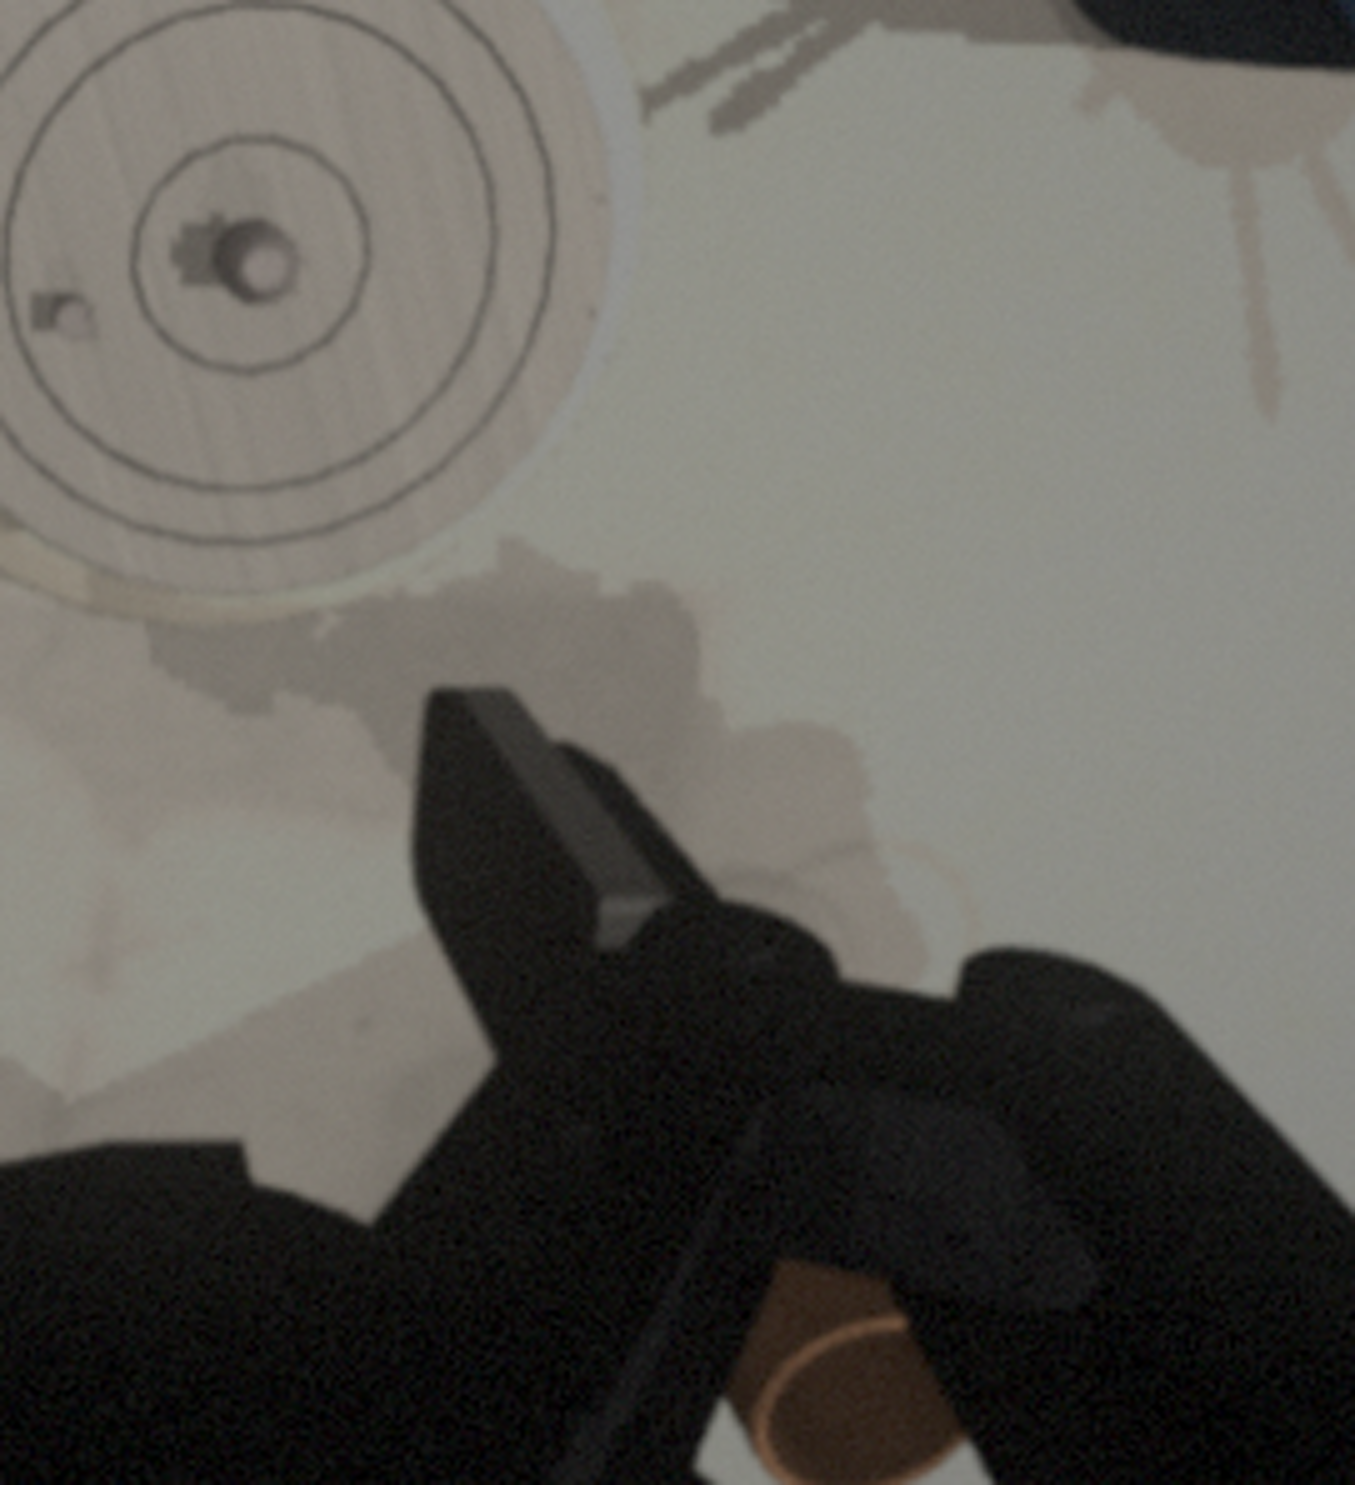

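drive_tool(
  commands=[
    {"x":5,"y":-30,"z":25,"ax":0,"ay":0,"az":5},
    {"x":20,"y":-65,"z":40,"ax":0,"ay":0,"az":11},
    {"x":30,"y":-105,"z":40,"ax":0,"ay":0,"az":17},
    {"x":40,"y":-145,"z":40,"ax":0,"ay":0,"az":23},
    {"x":45,"y":-186,"z":40,"ax":0,"ay":0,"az":29},
    {"x":45,"y":-227,"z":40,"ax":0,"ay":0,"az":35},
    {"x":45,"y":-268,"z":40,"ax":0,"ay":0,"az":41},
    {"x":45,"y":-309,"z":40,"ax":0,"ay":0,"az":47},
    {"x":43,"y":-350,"z":40,"ax":0,"ay":0,"az":51},
    {"x":38,"y":-391,"z":40,"ax":0,"ay":0,"az":53.4},
  ],
)

```text
clock: 3.5
tool_pos: [0.5879, -0.2051, 0.3026]
orientation: [-90.1, 0.0, 55.1]
contact_force: [0.6, -0.0, 0.2]
gripper_width: 0.0853
```

drive_tool(
  commands=[
    {"x":-8,"y":-40,"z":0,"ax":0,"ay":0,"az":0},
    {"x":-16,"y":-80,"z":-5,"ax":0,"ay":0,"az":0},
    {"x":-24,"y":-120,"z":-10,"ax":0,"ay":0,"az":0},
    {"x":-30,"y":-155,"z":-30,"ax":0,"ay":0,"az":0},
    {"x":-36,"y":-185,"z":-55,"ax":0,"ay":0,"az":0},
    {"x":-38,"y":-210,"z":-85,"ax":0,"ay":0,"az":0},
    {"x":-39,"y":-223,"z":-120,"ax":0,"ay":0,"az":0},
    {"x":-39,"y":-227,"z":-150,"ax":0,"ay":0,"az":0},
    {"x":-39,"y":-227,"z":-160,"ax":0,"ay":0,"az":0},
    {"x":-39,"y":-227,"z":-160,"ax":0,"ay":0,"az":0},
  ],
)

```text
clock: 4.33
tool_pos: [0.5466, -0.428, 0.1384]
orientation: [-89.7, 0.0, 55.0]
contact_force: [-0.1, 0.1, -1.1]
gripper_width: 0.0854
```

```bash
python3 - <<'E'
from h import *
s=ctrl.observe(); print(s['clock'],s['tool_pos'],s['orientation'],s['joint_positions'].round(1))
im=grab('wrist','w3')
P=cloud('w3')
for lo,hi in ((.01,.02),(.065,.09)):
    m=(P[...,2]>lo)&(P[...,2]<hi)&(np.hypot(P[...,0]-.55,P[...,1]+.43)<.085)
    q=P[m]; print(lo,q.min(0).round(4),q.max(0).round(4),np.median(q,0).round(4), cv2.minEnclosingCircle(q[:,:2].astype('float32')))
cv2.imwrite('pics/v6.png',cv2.resize(im['color'],None,fx=1.4,fy=1.4))
E
```

```text
4.3333 [ 0.5465857  -0.42803627  0.13841159] [-8.96748629e+01  2.99646623e-02  5.49595597e+01] [ 56.2  29.7 -28.5  81.4  14.4  72.8  81.5]
0.01 [ 0.48   -0.4996  0.0102] [ 0.6191 -0.3603  0.02  ] [ 0.5359 -0.4189  0.0161] ((0.5497612953186035, -0.4300793707370758), 0.07029625028371811)
0.065 [ 0.5243 -0.4545  0.065 ] [ 0.5744 -0.4052  0.0792] [ 0.5471 -0.4282  0.0762] ((0.5493642091751099, -0.42992281913757324), 0.02513631246984005)
```

View pics/v6.png

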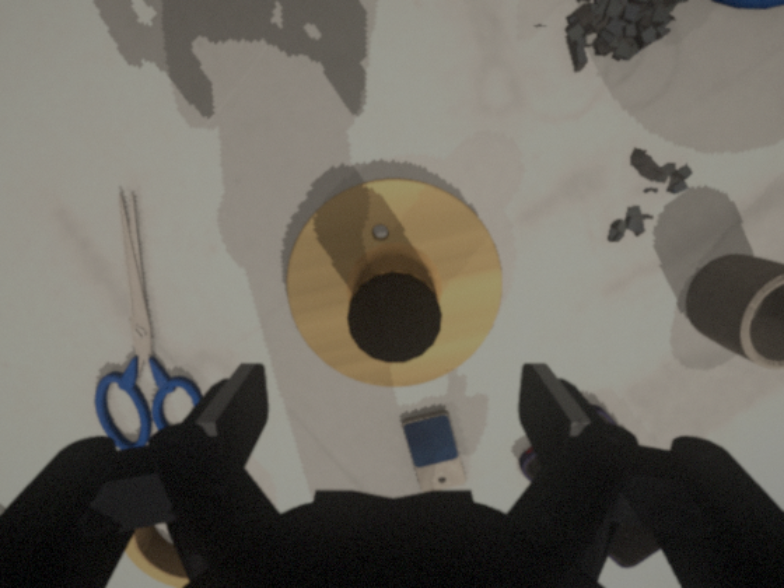

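drive_tool(
  commands=[
    {"x":2,"y":-1,"z":-20,"ax":0,"ay":0,"az":0},
    {"x":2,"y":-1,"z":-45,"ax":0,"ay":0,"az":0},
    {"x":2,"y":-1,"z":-70,"ax":0,"ay":0,"az":0},
    {"x":2,"y":-1,"z":-90,"ax":0,"ay":0,"az":0},
    {"x":2,"y":-1,"z":-105,"ax":0,"ay":0,"az":0},
    {"x":2,"y":-1,"z":-110,"ax":0,"ay":0,"az":0},
    {"x":2,"y":-1,"z":-110,"ax":0,"ay":0,"az":0},
    {"x":2,"y":-1,"z":-110,"ax":0,"ay":0,"az":0},
  ],
)

```text
clock: 5.05
tool_pos: [0.5532, -0.4283, 0.0334]
orientation: [-90.2, 0.0, 55.2]
contact_force: [1.1, 0.7, 0.9]
gripper_width: 0.0857
```

```bash
python3 - <<'E'
from h import *
p=at_z('w3',[[380.5/1.4,232/1.4]],.015)[0]; d=p[:2]-[.5497,-.430]; print(p,np.hypot(*d),np.degrees(np.arctan2(d[1],d[0])))
s=ctrl.observe(); print(s['clock'],s['tool_pos'],s['orientation'])
E
```

```text
[ 0.51478375 -0.41553838  0.015     ] 0.03779263090158571 157.50162546039715
5.05 [ 0.55316637 -0.42826947  0.03341793] [-9.01645172e+01  1.33290584e-03  5.51725273e+01]
```

drive_tool(
  commands=[
    {"x":-3.5,"y":-1.5,"z":-5,"ax":0,"ay":0,"az":0},
    {"x":-3.5,"y":-1.5,"z":-8,"ax":0,"ay":0,"az":0},
    {"x":-3.5,"y":-1.5,"z":-8,"ax":0,"ay":0,"az":0},
    {"x":-3.5,"y":-1.5,"z":-8,"ax":0,"ay":0,"az":0},
  ],
)

```text
clock: 5.38
tool_pos: [0.5484, -0.4294, 0.0235]
orientation: [-90.0, 0.0, 55.1]
contact_force: [-0.6, -0.1, -0.2]
gripper_width: 0.0853
```

drive_tool(
  commands=[
    {"x":0.5,"y":-0.5,"z":0,"ax":0,"ay":0,"az":0},
    {"x":0.5,"y":-0.5,"z":0,"ax":0,"ay":0,"az":0},
    {"x":0.5,"y":-0.5,"z":0,"ax":0,"ay":0,"az":0},
    {"x":0.5,"y":-0.5,"z":0,"ax":0,"ay":0,"az":0},
    {"x":0.5,"y":-0.5,"z":0,"ax":0,"ay":0,"az":0},
    {"x":0.5,"y":-0.5,"z":0,"ax":0,"ay":0,"az":0},
    {"x":0.5,"y":-0.5,"z":0,"ax":0,"ay":0,"az":0},
    {"x":0.5,"y":-0.5,"z":0,"ax":0,"ay":0,"az":0},
    {"x":0.5,"y":-0.5,"z":0,"ax":0,"ay":0,"az":0},
    {"x":0.5,"y":-0.5,"z":0,"ax":0,"ay":0,"az":0},
  ],
  fingers=40,
  force=45,
)

```text
clock: 6.22
tool_pos: [0.5494, -0.4296, 0.0238]
orientation: [-90.0, -0.0, 55.2]
contact_force: [1.0, 0.3, 3.4]
gripper_width: 0.0495
```

drive_tool(
  commands=[
    {"x":0,"y":0,"z":8,"ax":0,"ay":0,"az":0},
    {"x":0,"y":0,"z":25,"ax":0,"ay":0,"az":0},
    {"x":0,"y":0,"z":55,"ax":0,"ay":0,"az":0},
    {"x":0,"y":0,"z":90,"ax":0,"ay":0,"az":0},
    {"x":0,"y":0,"z":125,"ax":0,"ay":0,"az":0},
    {"x":5,"y":0,"z":160,"ax":0,"ay":0,"az":0},
    {"x":15,"y":5,"z":195,"ax":0,"ay":0,"az":0},
    {"x":25,"y":10,"z":230,"ax":0,"ay":0,"az":0},
    {"x":40,"y":15,"z":255,"ax":0,"ay":0,"az":0},
    {"x":55,"y":25,"z":265,"ax":0,"ay":0,"az":0},
  ],
)

```text
clock: 7.05
tool_pos: [0.6041, -0.4069, 0.2933]
orientation: [-90.3, 0.1, 55.0]
contact_force: [0.8, -0.1, -1.2]
gripper_width: 0.0489
```

```bash
python3 - <<'E'
from h import *
s=ctrl.observe(); print(s['clock'],s['tool_pos'],s['orientation'],s['joint_positions'].round(1),s['contact_force'],s['torque'],s['gripper_width'])
im=grab('wrist','w4')
cv2.imwrite('pics/v7.png',cv2.resize(im['color'],None,fx=1.4,fy=1.4))
E
```

```text
7.05 [ 0.60413551 -0.40694143  0.29332435] [-9.03312276e+01  8.04029590e-02  5.49690150e+01] [ 50.   29.9 -29.6  63.4  14.4  89.8  78.8] [ 0.80686567 -0.13413807 -1.15991376] [-0.05672298 -0.04995544 -0.05056561] 0.04890835571922057
```

View pics/v7.png

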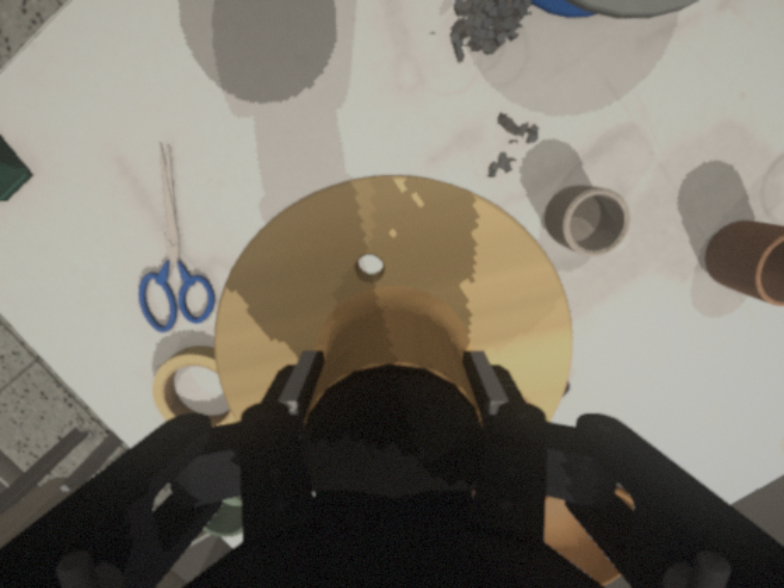

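```bash
cat > bat.py <<'E'
from h import *
def bat(f,zt):
    """bat top plane fit & circle (arc) fit; zt = expected top z"""
    P=cloud(f); s=np.load('pics/%s.npz'%f)['color'].astype(int)
    m=(abs(P[...,2]-zt)<.008)&(s[...,2]-s[...,0]>25)
    m=cv2.morphologyEx(m.astype('uint8'),cv2.MORPH_OPEN,np.ones((3,3)))
    n,l,st,_=cv2.connectedComponentsWithStats(m); i=1+np.argmax(st[1:,4]); q=P[l==i]
    A=np.c_[q[:,:2]-q[:,:2].mean(0),np.ones(len(q))]; c=np.linalg.lstsq(A,q[:,2],rcond=None)[0]
    print('n',len(q),'z0',c[2].round(4),'tilt deg',np.degrees(c[:2]).round(2), cv2.minEnclosingCircle(q[:,:2].astype('float32')))
    return c[2]
E
python3 - <<'E'
from bat import *
T=tool(); z=bat('w4',T[2,3]-.024+.015)
p=at_z('w4',[[371/1.4,265/1.4]],z)[0]; print(p, T[:3,3])
d=p[:2]-T[:2,3]; print(np.hypot(*d),np.degrees(np.arctan2(d[1],d[0]))-55)
E
```

```text
n 26469 z0 0.2856 tilt deg [ 0.35 -0.36] ((0.6049982905387878, -0.40795478224754333), 0.07037681341171265)
[ 0.56887666 -0.39218884  0.28563228] [ 0.60848901 -0.40164695  0.29321973]
0.04072584395348679 111.57109659415852
```

drive_tool(
  commands=[
    {"x":10,"y":35,"z":0,"ax":0,"ay":0,"az":4},
    {"x":20,"y":70,"z":0,"ax":0,"ay":0,"az":8},
    {"x":27,"y":108,"z":0,"ax":0,"ay":0,"az":12},
    {"x":33,"y":147,"z":0,"ax":0,"ay":0,"az":16},
    {"x":36,"y":187,"z":0,"ax":0,"ay":0,"az":20},
    {"x":36,"y":227,"z":0,"ax":0,"ay":0,"az":24},
    {"x":36,"y":267,"z":0,"ax":0,"ay":0,"az":28},
    {"x":34,"y":307,"z":0,"ax":0,"ay":0,"az":30},
    {"x":32,"y":347,"z":0,"ax":0,"ay":0,"az":31},
    {"x":28,"y":387,"z":0,"ax":0,"ay":0,"az":32},
  ],
)

```text
clock: 7.93
tool_pos: [0.6308, -0.0165, 0.2872]
orientation: [-89.9, 0.0, 87.2]
contact_force: [1.4, -0.1, -2.3]
gripper_width: 0.0488
```

drive_tool(
  commands=[
    {"x":-3,"y":40,"z":0,"ax":0,"ay":0,"az":0},
    {"x":-6,"y":80,"z":0,"ax":0,"ay":0,"az":0},
    {"x":-9,"y":120,"z":0,"ax":0,"ay":0,"az":0},
    {"x":-12,"y":158,"z":0,"ax":0,"ay":0,"az":0},
    {"x":-15,"y":190,"z":0,"ax":0,"ay":0,"az":0},
    {"x":-18,"y":212,"z":0,"ax":0,"ay":0,"az":0},
    {"x":-21,"y":224,"z":0,"ax":0,"ay":0,"az":0},
    {"x":-22,"y":228,"z":0,"ax":0,"ay":0,"az":0},
    {"x":-22,"y":228,"z":0,"ax":0,"ay":0,"az":0},
    {"x":-22,"y":228,"z":0,"ax":0,"ay":0,"az":0},
  ],
)

```text
clock: 8.77
tool_pos: [0.6106, 0.2077, 0.2879]
orientation: [-90.0, 0.1, 87.0]
contact_force: [0.5, -0.8, -3.4]
gripper_width: 0.0491
```

```bash
python3 - <<'E'
from bat import *
s=ctrl.observe(); print(s['clock'],s['tool_pos'],s['orientation'],s['joint_positions'].round(1),s['contact_force'],s['torque'])
grab('wrist','w5'); bat('w5',s['tool_pos'][2]-.009)
s=ctrl.observe(); print(s['clock'],s['tool_pos'],s['contact_force'])
E
```

```text
8.7667 [0.61059177 0.20773195 0.28786981] [-89.98631045   0.11730712  87.01286849] [ 13.5  22.9 -47.4  77.5  16.7  86.8  54.5] [ 0.4689973  -0.76552792 -3.36486053] [ 0.02519642 -0.02358022  0.01742793]
n 26490 z0 0.2804 tilt deg [ 0.15 -0.13] ((0.6108764410018921, 0.2073587030172348), 0.07004920393228531)
8.8167 [0.61086467 0.20724874 0.28792379] [ 1.00944101 -0.02478316 -1.56128553]
```

drive_tool(
  commands=[
    {"x":-2.4,"y":1.8,"z":-15,"ax":0,"ay":0,"az":0},
    {"x":-2.4,"y":1.8,"z":-40,"ax":0,"ay":0,"az":0},
    {"x":-2.4,"y":1.8,"z":-70,"ax":0,"ay":0,"az":0},
    {"x":-2.4,"y":1.8,"z":-98,"ax":0,"ay":0,"az":0},
    {"x":-2.4,"y":1.8,"z":-120,"ax":0,"ay":0,"az":0},
    {"x":-2.4,"y":1.8,"z":-135,"ax":0,"ay":0,"az":0},
    {"x":-2.4,"y":1.8,"z":-145,"ax":0,"ay":0,"az":0},
    {"x":-2.4,"y":1.8,"z":-148,"ax":0,"ay":0,"az":0},
    {"x":-2.4,"y":1.8,"z":-148,"ax":0,"ay":0,"az":0},
    {"x":-2.4,"y":1.8,"z":-148,"ax":0,"ay":0,"az":0},
  ],
)

```text
clock: 9.65
tool_pos: [0.6084, 0.2117, 0.1414]
orientation: [-90.1, -0.0, 87.1]
contact_force: [0.5, 0.1, -2.1]
gripper_width: 0.049
```

```bash
python3 - <<'E'
from bat import *
s=ctrl.observe(); print(s['clock'],s['tool_pos'],s['orientation'],s['contact_force'],s['torque'])
im=grab('wrist','w6'); bat('w6',s['tool_pos'][2]-.009)
s=ctrl.observe(); print(s['clock'],s['tool_pos'],s['contact_force'])
a=im['color'][140:300,150:410]; cv2.imwrite('pics/v8.png',cv2.resize(a,None,fx=3,fy=3,interpolation=cv2.INTER_CUBIC))
E
```

```text
9.65 [0.60843113 0.21173794 0.14142302] [-9.00860859e+01 -3.28860935e-02  8.71007559e+01] [ 0.53829549  0.14594983 -2.11729947] [-0.06302215 -0.03657571  0.00986803]
n 26497 z0 0.1339 tilt deg [0.25 0.02] ((0.6080228686332703, 0.21170303225517273), 0.07024973630905151)
9.7 [0.6085552  0.21210524 0.14182525] [ 0.22624749 -0.75958398 -2.17362764]
```

View pics/v8.png

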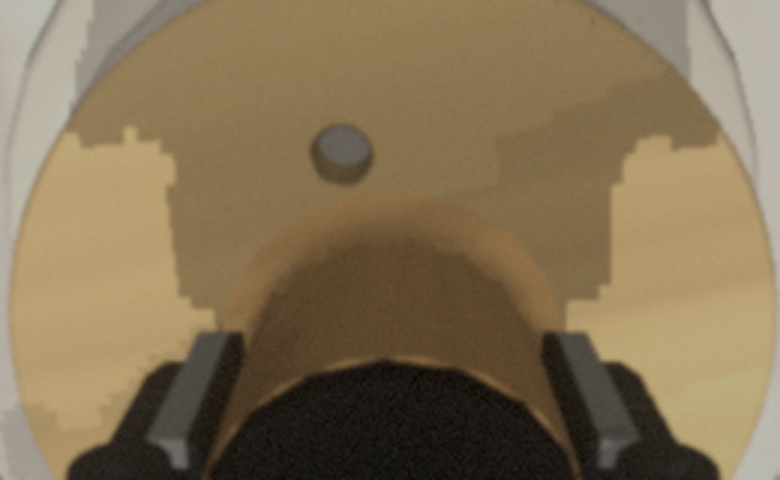

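drive_tool(
  commands=[
    {"x":0,"y":-1,"z":0,"ax":0,"ay":0,"az":0},
    {"x":0,"y":-1,"z":0,"ax":0,"ay":0,"az":0},
    {"x":0,"y":-1,"z":0,"ax":0,"ay":0,"az":0},
    {"x":0,"y":-1,"z":0,"ax":0,"ay":0,"az":0},
  ],
)

```text
clock: 10.03
tool_pos: [0.6077, 0.2112, 0.1408]
orientation: [-90.0, -0.0, 87.2]
contact_force: [-0.0, -1.0, -1.7]
gripper_width: 0.0491
```

```bash
python3 - <<'E'
from bat import *
p=at_z('w6',[[150+342/3,140+151/3]],.1339)[0]; d=p[:2]-[.6080,.2117]; print(p,np.hypot(*d),np.degrees(np.arctan2(d[1],d[0]))%360-87.1)
for i in range(3):
    grab('wrist','w7'); bat('w7',tool()[2,3]-.009)
    s=ctrl.observe(); print(s['clock'],s['tool_pos'],s['contact_force'])
E
```

```text
[0.57104791 0.20502523 0.1339    ] 0.037550094163765084 103.13910725135977
n 26525 z0 0.1333 tilt deg [0.19 0.  ] ((0.6080932021141052, 0.2109307497739792), 0.07020794600248337)
10.0833 [0.60764608 0.21115638 0.1406463 ] [-1.03712314 -0.02058527 -3.23180375]
n 26523 z0 0.1331 tilt deg [ 0.19 -0.  ] ((0.608345627784729, 0.21077734231948853), 0.07038374245166779)
10.1333 [0.60761227 0.21114752 0.14053575] [ 1.05594259 -0.35952005 -2.24433236]
n 26510 z0 0.133 tilt deg [ 0.19 -0.  ] ((0.6079393029212952, 0.21076445281505585), 0.07012970745563507)
10.1833 [0.60755908 0.21115703 0.14043831] [-0.04139025 -0.88622936 -2.74739363]
```

drive_tool(
  commands=[
    {"x":0.3,"y":-1.7,"z":0,"ax":0,"ay":0,"az":0},
    {"x":0.3,"y":-1.7,"z":-2,"ax":0,"ay":0,"az":0},
    {"x":0.3,"y":-1.7,"z":-4,"ax":0,"ay":0,"az":0},
    {"x":0.3,"y":-1.7,"z":-6,"ax":0,"ay":0,"az":0},
    {"x":0.3,"y":-1.7,"z":-7.5,"ax":0,"ay":0,"az":0},
    {"x":0.3,"y":-1.7,"z":-8.5,"ax":0,"ay":0,"az":0},
    {"x":0.3,"y":-1.7,"z":-9.5,"ax":0,"ay":0,"az":0},
    {"x":0.3,"y":-1.7,"z":-10.5,"ax":0,"ay":0,"az":0},
    {"x":0.3,"y":-1.7,"z":-10.5,"ax":0,"ay":0,"az":0},
  ],
)

```text
clock: 10.93
tool_pos: [0.6077, 0.2094, 0.1296]
orientation: [-90.0, 0.0, 87.2]
contact_force: [-0.3, 0.3, -3.5]
gripper_width: 0.0488
```

```bash
python3 - <<'E'
from bat import *
for i in range(2):
    grab('wrist','w8'); bat('w8',tool()[2,3]-.009)
    s=ctrl.observe(); print(s['clock'],s['tool_pos'],s['orientation'],s['contact_force'],s['torque'].round(2))
E
```

```text
n 26522 z0 0.1221 tilt deg [ 0.16 -0.01] ((0.6082107424736023, 0.20913928747177124), 0.07018307596445084)
10.9833 [0.60783124 0.2094052  0.12976079] [-8.99973107e+01 -5.12494514e-03  8.71623647e+01] [ 0.03213282  0.17051152 -1.83510257] [ 0.02  0.02 -0.04]
n 26562 z0 0.1223 tilt deg [ 0.17 -0.01] ((0.6079007387161255, 0.20915992558002472), 0.07030009478330612)
11.0333 [0.60787852 0.20939711 0.12986081] [-9.00040463e+01 -5.11185263e-03  8.71612262e+01] [-0.25687361  0.01854186 -2.21038964] [-0.02  0.03 -0.05]
```

drive_tool(
  commands=[
    {"x":0.3,"y":0,"z":-1,"ax":0,"ay":0,"az":0},
    {"x":0.3,"y":0,"z":-2,"ax":0,"ay":0,"az":0},
    {"x":0.3,"y":0,"z":-2.7,"ax":0,"ay":0,"az":0},
    {"x":0.3,"y":0,"z":-3.4,"ax":0,"ay":0,"az":0},
    {"x":0.3,"y":0,"z":-3.9,"ax":0,"ay":0,"az":0},
    {"x":0.3,"y":0,"z":-4.2,"ax":0,"ay":0,"az":0},
    {"x":0.3,"y":0,"z":-4.2,"ax":0,"ay":0,"az":0},
  ],
)

```text
clock: 11.62
tool_pos: [0.6081, 0.2094, 0.1256]
orientation: [-90.0, -0.0, 87.2]
contact_force: [-0.3, 0.5, -2.6]
gripper_width: 0.0493
```

```bash
cat > look.py <<'E'
from bat import *
grab('wrist','wl'); bat('wl',tool()[2,3]-.009)
F=[]
for i in range(3):
    s=ctrl.observe(); F.append(np.r_[s['contact_force'],s['torque']]); ctrl.get_image('wrist') if i<2 else 0
print(s['clock'],s['tool_pos'],s['orientation'].round(2),np.mean(F,0).round(2))
E
python3 look.py
```

```text
n 26519 z0 0.1181 tilt deg [ 0.15 -0.01] ((0.6085922122001648, 0.2092219442129135), 0.07025614380836487)
11.7667 [0.60814662 0.2094324  0.12567311] [-9.000e+01 -1.000e-02  8.716e+01] [ 0.16 -0.36 -2.65 -0.02  0.    0.01]
```

drive_tool(
  commands=[
    {"x":0,"y":0,"z":-0.5,"ax":0,"ay":0,"az":0},
    {"x":0,"y":0,"z":-1,"ax":0,"ay":0,"az":0},
    {"x":0,"y":0,"z":-1.3,"ax":0,"ay":0,"az":0},
    {"x":0,"y":0,"z":-1.3,"ax":0,"ay":0,"az":0},
    {"x":0,"y":0,"z":-1.3,"ax":0,"ay":0,"az":0},
  ],
)

```text
clock: 12.18
tool_pos: [0.6083, 0.2094, 0.1246]
orientation: [-90.0, -0.0, 87.2]
contact_force: [-0.1, -0.5, -0.7]
gripper_width: 0.049
```

```bash
python3 look.py
```

```text
n 26560 z0 0.1172 tilt deg [ 0.08 -0.01] ((0.6093171238899231, 0.20896528661251068), 0.07042307406663895)
12.3333 [0.60827946 0.20944742 0.12459614] [-9.002e+01 -1.000e-02  8.716e+01] [ 0.02  0.02  0.41 -0.08  0.09 -0.  ]
```

drive_tool(
  commands=[
    {"x":0,"y":0,"z":-0.2,"ax":0,"ay":0,"az":1.5},
    {"x":0,"y":0,"z":-0.2,"ax":0,"ay":0,"az":3},
    {"x":0,"y":0,"z":-0.2,"ax":0,"ay":0,"az":4.5},
    {"x":0,"y":0,"z":-0.2,"ax":0,"ay":0,"az":6},
    {"x":0,"y":0,"z":-0.2,"ax":0,"ay":0,"az":7},
    {"x":0,"y":0,"z":-0.2,"ax":0,"ay":0,"az":8},
    {"x":0,"y":0,"z":-0.2,"ax":0,"ay":0,"az":8},
    {"x":0,"y":0,"z":-0.2,"ax":0,"ay":0,"az":8},
  ],
)

```text
clock: 13.0
tool_pos: [0.6083, 0.2085, 0.1234]
orientation: [-90.0, 0.1, 95.1]
contact_force: [0.1, -0.3, -3.1]
gripper_width: 0.0491
```

```bash
python3 look.py
```

```text
n 26564 z0 0.1159 tilt deg [ 0.13 -0.04] ((0.6093676686286926, 0.20838476717472076), 0.0704241618514061)
13.15 [0.60821362 0.20873782 0.12357248] [-8.998e+01  3.000e-02  9.513e+01] [-0.12  0.02 -2.76 -0.   -0.02  0.02]
```

drive_tool(
  commands=[
    {"x":0,"y":0,"z":-0.4,"ax":0,"ay":0,"az":0.5},
    {"x":0,"y":0,"z":-0.8,"ax":0,"ay":0,"az":1},
    {"x":0,"y":0,"z":-0.8,"ax":0,"ay":0,"az":1},
    {"x":0,"y":0,"z":-0.8,"ax":0,"ay":0,"az":1},
  ],
)

```text
clock: 13.48
tool_pos: [0.6081, 0.2094, 0.1233]
orientation: [-90.0, -0.0, 96.2]
contact_force: [-0.4, 0.5, -2.4]
gripper_width: 0.0492
```

```bash
python3 look.py
```

```text
n 26532 z0 0.1158 tilt deg [0.17 0.02] ((0.6084792613983154, 0.20910878479480743), 0.07024388760328293)
13.6333 [0.60818057 0.2094232  0.12339278] [-90.01  -0.    96.16] [ 0.48 -0.41 -2.52  0.01 -0.02 -0.  ]
```

drive_tool(
  commands=[
    {"x":0,"y":0,"z":-0.5,"ax":0,"ay":0,"az":0},
    {"x":0,"y":0,"z":-1,"ax":0,"ay":0,"az":0},
    {"x":0,"y":0,"z":-1.5,"ax":0,"ay":0,"az":0},
    {"x":0,"y":0,"z":-2,"ax":0,"ay":0,"az":0},
    {"x":0,"y":0,"z":-2,"ax":0,"ay":0,"az":0},
    {"x":0,"y":0,"z":-2,"ax":0,"ay":0,"az":0},
  ],
)

```text
clock: 14.13
tool_pos: [0.6081, 0.2094, 0.1213]
orientation: [-90.0, -0.0, 96.2]
contact_force: [0.0, -0.2, -2.2]
gripper_width: 0.0492
```

```bash
python3 look.py
```

```text
n 26545 z0 0.1138 tilt deg [0.16 0.02] ((0.608302116394043, 0.20933124423027039), 0.07028347253799438)
14.2833 [0.60821641 0.20942723 0.12140953] [-9.001e+01 -1.000e-02  9.616e+01] [-0.01 -0.09 -1.92 -0.    0.03  0.01]
```

drive_tool(
  commands=[
    {"x":0,"y":0,"z":-0.6,"ax":0,"ay":0,"az":0},
    {"x":0,"y":0,"z":-1.2,"ax":0,"ay":0,"az":0},
    {"x":0,"y":0,"z":-1.8,"ax":0,"ay":0,"az":0},
    {"x":0,"y":0,"z":-2.3,"ax":0,"ay":0,"az":0},
    {"x":0,"y":0,"z":-2.8,"ax":0,"ay":0,"az":0},
    {"x":0,"y":0,"z":-3.0,"ax":0,"ay":0,"az":0},
    {"x":0,"y":0,"z":-3.0,"ax":0,"ay":0,"az":0},
    {"x":0,"y":0,"z":-3.0,"ax":0,"ay":0,"az":0},
  ],
)

```text
clock: 14.95
tool_pos: [0.6081, 0.2094, 0.1183]
orientation: [-90.0, -0.0, 96.2]
contact_force: [-0.1, 0.1, -2.6]
gripper_width: 0.0492
```

```bash
python3 look.py
```

```text
n 26519 z0 0.1108 tilt deg [0.16 0.03] ((0.6087910532951355, 0.2093001753091812), 0.0703633651137352)
15.1 [0.60817271 0.20939691 0.11837845] [-90.    -0.    96.16] [ 0.06  0.69 -2.54 -0.01 -0.02 -0.01]
```

drive_tool(
  commands=[
    {"x":0,"y":0,"z":-0.3,"ax":0,"ay":0,"az":0},
    {"x":0,"y":0,"z":-0.6,"ax":0,"ay":0,"az":0},
    {"x":0,"y":0,"z":-0.8,"ax":0,"ay":0,"az":0},
    {"x":0,"y":0,"z":-0.8,"ax":0,"ay":0,"az":0},
    {"x":0,"y":0,"z":-0.8,"ax":0,"ay":0,"az":0},
  ],
)

```text
clock: 15.52
tool_pos: [0.6082, 0.2094, 0.1178]
orientation: [-90.0, -0.0, 96.2]
contact_force: [-0.3, 0.3, -1.0]
gripper_width: 0.0494
```

```bash
python3 look.py
```

```text
n 26523 z0 0.1103 tilt deg [0.19 0.05] ((0.6076763272285461, 0.20929092168807983), 0.07037945091724396)
15.6667 [0.60817562 0.20941973 0.11775673] [-90.01  -0.    96.16] [-0.96 -1.19  0.06 -0.    0.16  0.01]
```

drive_tool(
  commands=[
    {"x":0,"y":0,"z":-0.2,"ax":0,"ay":0,"az":0},
    {"x":0,"y":0,"z":-0.2,"ax":0,"ay":0,"az":0},
    {"x":0,"y":0,"z":-0.2,"ax":0,"ay":0,"az":0},
  ],
  force=20,
)

```text
clock: 15.92
tool_pos: [0.6082, 0.2094, 0.1177]
orientation: [-90.0, 0.0, 96.2]
contact_force: [-1.6, -1.2, 3.7]
gripper_width: 0.0491
```

drive_tool(
  commands=[
    {"x":0,"y":0,"z":0,"ax":0,"ay":0,"az":0},
    {"x":0,"y":0,"z":0,"ax":0,"ay":0,"az":0},
    {"x":0,"y":0,"z":0,"ax":0,"ay":0,"az":0},
    {"x":0,"y":0,"z":0,"ax":0,"ay":0,"az":0},
    {"x":0,"y":0,"z":0,"ax":0,"ay":0,"az":0},
    {"x":0,"y":0,"z":0,"ax":0,"ay":0,"az":0},
    {"x":0,"y":0,"z":0,"ax":0,"ay":0,"az":0},
    {"x":0,"y":0,"z":0,"ax":0,"ay":0,"az":0},
  ],
  fingers=80,
)

```text
clock: 16.58
tool_pos: [0.6082, 0.2094, 0.1173]
orientation: [-90.0, -0.0, 96.2]
contact_force: [-0.5, -0.6, 0.5]
gripper_width: 0.0799
```

```bash
python3 look.py
```

```text
n 28900 z0 0.1103 tilt deg [0.06 0.05] ((0.6095471978187561, 0.20940828323364258), 0.07052288204431534)
16.7333 [0.60815807 0.20940945 0.11735403] [-9.000e+01 -1.000e-02  9.616e+01] [ 0.52 -0.17 -0.   -0.    0.01  0.01]
```

drive_tool(
  commands=[
    {"x":0,"y":0,"z":6,"ax":0,"ay":0,"az":0},
    {"x":0,"y":0,"z":20,"ax":0,"ay":0,"az":0},
    {"x":0,"y":0,"z":45,"ax":0,"ay":0,"az":0},
    {"x":0,"y":0,"z":75,"ax":0,"ay":0,"az":0},
    {"x":10,"y":0,"z":110,"ax":0,"ay":0,"az":0},
    {"x":30,"y":0,"z":140,"ax":0,"ay":0,"az":0},
    {"x":45,"y":0,"z":150,"ax":0,"ay":0,"az":0},
    {"x":50,"y":0,"z":150,"ax":0,"ay":0,"az":0},
    {"x":50,"y":0,"z":150,"ax":0,"ay":0,"az":0},
    {"x":50,"y":0,"z":150,"ax":0,"ay":0,"az":0},
  ],
)

```text
clock: 17.57
tool_pos: [0.6572, 0.2095, 0.2663]
orientation: [-89.9, -0.0, 96.2]
contact_force: [-0.8, 0.5, -0.2]
gripper_width: 0.0803
```

```bash
python3 - <<'E'
from bat import *
im=grab('wrist','w9'); bat('w9',.11)
s=ctrl.observe(); print(s['clock'],s['tool_pos'],s['contact_force'])
t=grab('top','top9')['color'][90:350,150:560]
cv2.imwrite('pics/v9.png',np.vstack([cv2.resize(im['color'][0:260,150:430],(400,371)),np.zeros((1,400,3),'uint8'),cv2.resize(t,(400,227))]))
E
```

```text
n 13393 z0 0.1102 tilt deg [-0.14  0.03] ((0.6090304255485535, 0.20945698022842407), 0.07029929012060165)
17.6167 [0.65675121 0.20953339 0.26600122] [-0.05305266  0.81082674 -0.05482131]
```

View pics/v9.png

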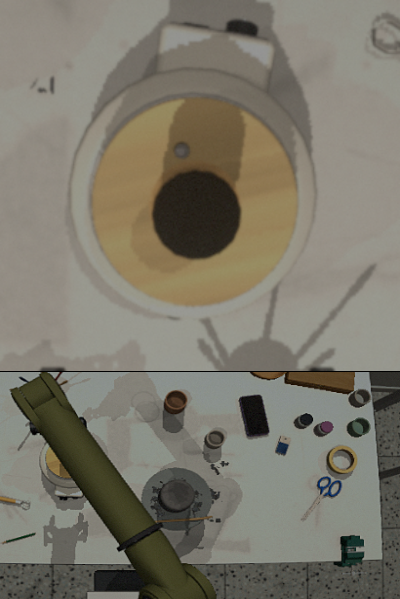

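The last picture shows the pin in the drive hole at (181,150), the bat flat on the head, and the other pots and tools where they were. I'm handing the job in.

```bash
python3 -c "
from rig import ctrl
print(ctrl.close_job())"
```

```text
the job is handed in; nothing more can be done
None
```

The chuck is mounted on the wheel, fully home as far as I could measure, and I handed the job in at about 17.6 s.

- **How it went:** I gripped the post and carried the chuck past the pot. I set the bore over the spindle nose about 10° short of the pin. The chuck rested on the pin with about 3 N, and I turned it about 9° until the drive hole dropped over. I then lowered it to the face under a few newtons and released it.
- **Bat height:** after release the bat's top measured 0.110 m. It should be 0.109 m, and the depth camera read about 1 mm high throughout, so it is home to within about 0.2 mm.
- **Flat and centred:** tilt was under 0.2°, and the chuck was centred on the wheel axis to within about 1 mm.
- **Pin and surroundings:** the last picture shows the pin through the drive hole. The pots and tools I could see had not moved. The arm hid part of the table in that view, and I compared them only by eye.
- **Failures and disagreements:** the first move call was refused because its rows lacked turn values. No check disagreed at the end.

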